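# Lock the hatch of the service unit

## Task

The hatch on top of the blue service unit stands a little open on its springy seal. Press it fully down and, with a fingertip in the slot, turn both of its quarter-turn fasteners clockwise to their stops, in either order, so that the hatch stays locked down when you let go. Do not lift the hatch, and leave the tools and other things lying around where they are.

Things in the scene. Friction and masses are not known exactly. Their poses are not given: they have to be found in the camera images.
- unit: blue steel service unit fixed to the bench, 330 x 340 mm (along its x, y) and 108 mm high. Origin on the bench, under the middle of the hatch; x points from the hatch's front edge to its hinge (away from the robot, turned up to 0.3 rad), y to the left, z up. Front face at x = -110 mm, rear deck (108 mm high) from x = +109 to +219 mm
- panel (a joint): hinge of the aluminium hatch on the unit, rad: 0 = shut, grows as its front rises. Plate 212 x 336 x 8 mm, hinged at its rear edge (unit x = +105, z = 100 mm). A springy seal holds it 0.09 rad up; pressed at the fasteners with 4 to 5 N it goes down onto a hard stop, and unlocked it rises again. Locked and let go, it springs back 3 mm (0.02 rad) against the tongues
- panel_front (a point): middle of the hatch's front edge, on its upper face, 214 mm from the hinge line; moves with the hatch. Shut, the upper face is 108 mm above the bench and the slots' floors 112 mm
- cam_left_slot (a point): centre of the slot's floor in the left fastener, on its turning axis. Steel dial 90 mm across, slot floor dark, in a fixed collar (102 mm outside, 92 inside, rim level with the dial's top). The slot runs straight across the dial: 36 mm wide, 14 deep, 92 long between the collar's walls. Own y axis along the slot, z up. To turn it, push shut fingertips round the axis, in the slot, off its centre
- cam_right_slot (a point): the same point of the right fastener, which is like the left one. The two axes stand 180 mm apart (unit y = +90 and -90 mm), 150 mm in front of the hinge line (unit x = -45 mm)
- cam_left (a joint): left quarter-turn fastener (+y side), rad: 0 = unlocked, slot parallel to the hatch's front edge; grows clockwise seen from above to 1.571 = locked, at its stop, slot fore-and-aft. Starts between 0 and 0.35, stays where left (friction 0.1 N m). From about 0.6 rad on, a tongue below it slides under a lip of the unit, freely only with the hatch within 3 mm of shut; higher, it jams or rides over the lip and blocks shutting
- cam_right (a joint): right quarter-turn fastener (-y side), rad: 0 = unlocked, slot parallel to the hatch's front edge; grows clockwise seen from above to 1.571 = locked, at its stop, slot fore-and-aft. Starts between 0 and 0.35, stays where left (friction 0.1 N m). From about 0.6 rad on, a tongue below it slides under a lip of the unit, freely only with the hatch within 3 mm of shut; higher, it jams or rides over the lip and blocks shutting
- screwdriver: bystander: red-handled screwdriver lying on the bench in front of the unit; origin under its middle, x along it
- wrench: bystander: steel wrench lying on the bench to the left of the unit
- hammer: bystander: hammer lying on the bench to the right of the unit
- socket: bystander: steel wrench socket, 30 mm across, 45 mm high, standing on the unit's rear deck; origin under its centre
- grease_tin: bystander: grey tin with a steel cap, 64 mm across, 60 mm high, standing on the unit's rear deck; origin under its centre
- bearing: bystander: steel bearing ring 70 mm across, 18 mm high, on the bench to the left; origin under its centre

How it is judged:
At the end, for the whole second after the job is handed in: the hatch is down (hinge below 0.035 rad) and stays so by itself, both fasteners are within 0.17 rad of their locked stops (above 1.40 rad), and every bystander is within 30 mm of where it was (value of joint panel below 0.035 rad and value of joint each of cam_left, cam_right above 1.4 rad and velocity of joint panel below 0.05 rad/s and distance of each of screwdriver, wrench, hammer, socket, grease_tin, bearing from where it was at the start of the episode below 0.03 m); the robot touches nothing.
It fails at once if the hatch is lifted open (hinge above 0.2 rad) (value of joint panel above 0.2 rad).
It fails at once if a tool or other bystander is moved more than 30 mm or carried off (distance of any of screwdriver, wrench, hammer, socket, grease_tin, bearing from where it was at the start of the episode above 0.03 m).
It also fails if it takes over 51 s, if anything falls off the work surface, if the arm or the gripper's body presses on something with over 40 N, if the wrist force passes 120 N, or if a joint passes its speed limit or range.

## Robot

A 7-joint arm with a two-finger parallel gripper is mounted at the origin on the work surface. World frame = base frame: x ahead of the robot, y to its left, z up, the work surface at z = 0. Lengths are in m, angles in rad, forces in N, time in s.
With the tool pointing down it reaches from about 0.375 to 0.925 m from the base axis. Payload 3.1 kg.
Tool frame: the origin (TCP) lies between the finger pads; the fingertips stand 19 mm ahead of it and the grasp point (between the pads) is the TCP; z points along the fingers, y is the direction in which the jaws open and shut (so a half turn about z gives the same grasp; the last joint's range is limited). The gripper opens to 85 mm and grips with 20 to 120 N. Pads are 22 mm wide; open, the fingers measure 114 mm over their backs; the gripper's body (76 mm by 85 mm) begins 54 mm behind the grasp point. The pads swing forward as they close: fully open they stand 13 mm farther back than shut.
Start: joints at [-1.315, 0.383, 0.044, 1.598, -0.018, 1.161, -0.05], TCP at [0.225, 0.61, 0.224] pointing down, gripper open.
Joint ranges: [-2.61, 2.61], [-0.41, 2.15], [-1.48, 1.57], [0, 2.5], [-1.57, 4.71], [0.05, 1.97], [-2.85, 2.85]. Speed limits (rad/s): [2.79, 2.79, 3.14, 3.14, 3.14, 3.14, 3.14].

## Interface

Orientations are given as a unit quaternion [x, y, z, w].
In Python, from bench import move_ptp, movel, move_j, move_gripper, pause, inverse_kinematics, read_camera, camera_params, MotionError, sign_off, look_for, tip_of, read_time_s, read_qpos, read_joint_vel, read_effort, read_eef_pos, read_tcp_rot, read_ft_force, read_ft_torque, read_finger_gap gives the robot as it stands. Calls block until the motion is done:
- move_ptp(position, orientation): joint-space move of the TCP to a pose.
- movel(position, orientation=None, speed=0.15): straight line of the TCP; orientation=None keeps the orientation; speed is the mean speed in m/s.
- move_j(angles): joint-space move.
- move_gripper(opening, effort=None): finger opening in m; effort is the grip in N (None keeps the last); returns when the fingers have stopped.
- pause(seconds).
- inverse_kinematics(position, orientation): joint angles nearest the present ones, or None.
- read_camera(name): name is "scene" or "top" or "wrist"; returns the picture (384x512x3 uint8, red, green, blue); there is no depth.
- camera_params(name): a dict with "K" (3x3 intrinsics, pixels), "camera_from_world" (4x4, takes a point from world to camera coordinates). Camera axes: x right, y down, z forward; pixel columns grow to the right and rows downward; lengths in m; the calibration is good to about 2 mm. A picture is of the moment at which its call begins: read the wrist's pose just before it. camera_params takes no time and is no camera call; for the wrist camera it gives the pose at the moment of the call.
A pose or a line that the arm cannot do raises MotionError and nothing moves.
- sign_off(): hands the job in, once; it reports no verdict.
Trained networks look in the newest picture that a camera, given by its name, has taken for a name from the list of things; names that differ only in an ending like _2 or _b are one class to them, and where a whole thing is asked for, a point or a joint stands for the part that bears it (a point fixed in the world has none). Each returns a list of dicts, best first, with "confidence" (0 to 1); they miss things now and then, are a little off and sometimes report something else, mostly with a low value. They report only what shows in the picture. A call takes as long as a camera call.
- look_for(camera, name): "at" ([column, row] in pixels, amid what is visible of it).
- tip_of(camera, name): "at" ([column, row] in pixels: a listed point, or the origin of a listed thing).
Readings, each from a call of its own:
- read_time_s(): time.
- read_qpos(): joint angles.
- read_joint_vel(): joint speeds.
- read_effort(): joint torques, N m.
- read_eef_pos(): TCP position.
- read_tcp_rot(): TCP orientation.
- read_ft_force(): force on the tool from outside, world axes, zero at the start.
- read_ft_torque(): the same for the moment, N m.
- read_finger_gap(): finger opening in m.
Only numpy, scipy, OpenCV 4.12 (cv2) and the standard library are available. Lean on these libraries where they do the work, as an engineer would, in place of code of your own. Each camera call takes 0.05 s, during which the arm holds its last target.

## Working session

There is one attempt and no reset: what is moved stays moved. The work goes in short steps, each a Python script; the robot and the scene stay as the last script left them, time stands still between calls to the robot, and variables do not carry over. Pictures are saved under pics/ and viewed, and the job is handed in when it is done.

```bash
ls; mkdir -p pics; cat > h.py <<'E'
from bench import *
import numpy as np, cv2
def save(n,f):
    im=read_camera(n); cv2.imwrite('pics/'+f,im[:,:,::-1]); return im
E
python3 - <<'E'
from h import *
for n in ['scene','top','wrist']:
    p=camera_params(n)
    save(n,n+'0.png')
    print(n,p['K'].tolist() if hasattr(p['K'],'tolist') else p['K'],np.round(p['camera_from_world'],3).tolist())
    if n!='wrist':
        for t in ['cam_left_slot','cam_right_slot','panel_front','unit','socket','grease_tin']:
            print(t,[(np.round(d['at']).tolist(),round(d['confidence'],2)) for d in tip_of(n,t)][:3])
print(read_time_s(),read_eef_pos(),read_tcp_rot(),read_ft_force(),read_finger_gap())
E
```

```text
pics
scene [[362.83900632992675, 0.0, 245.03545711466373], [0.0, 362.83900632992675, 189.2246946105605], [0.0, 0.0, 1.0]] [[-0.12, 0.993, 0.017, -0.028], [0.673, 0.094, -0.734, -0.331], [-0.73, -0.077, -0.679, 1.405], [0.0, 0.0, 0.0, 1.0]]
cam_left_slot [([281.0, 172.0], 0.56)]
cam_right_slot [([211.0, 162.0], 0.64), ([326.0, 229.0], 0.63)]
panel_front [([249.0, 152.0], 0.69)]
unit [([244.0, 214.0], 0.8)]
socket [([181.0, 224.0], 0.65)]
grease_tin [([264.0, 236.0], 0.85)]
top [[460.2385801448296, 0.0, 260.9718918536344], [0.0, 460.2385801448296, 180.9286448469572], [0.0, 0.0, 1.0]] [[0.011, -1.0, -0.008, 0.113], [-0.991, -0.01, -0.13, 0.585], [0.13, 0.009, -0.991, 1.261], [0.0, 0.0, 0.0, 1.0]]
cam_left_slot [([237.0, 195.0], 0.74)]
cam_right_slot [([304.0, 201.0], 0.88), ([252.0, 117.0], 0.4)]
panel_front [([268.0, 222.0], 0.57)]
unit [([270.0, 187.0], 0.97)]
socket [([315.0, 127.0], 0.59)]
grease_tin [([251.0, 115.0], 0.64), ([359.0, 199.0], 0.33)]
wrist [[300.5286202697331, 0.0, 257.86720040388866], [0.0, 300.5286202697331, 194.08126975663413], [0.0, 0.0, 1.0]] [[0.346, 0.938, 0.0, -0.65], [0.9, -0.332, 0.282, -0.038], [0.265, -0.097, -0.959, 0.378], [0.0, 0.0, 0.0, 1.0]]
0.75 [0.22518495 0.60978556 0.22383015] [1.75929811e-01 9.84402712e-01 4.66483658e-05 9.41731892e-06] [0.93131983 0.70180918 0.33162366] 0.0855401562811111
```

```bash
python3 - <<'E'
import cv2,numpy as np
a=cv2.imread('pics/scene0.png')[100:300,130:380];b=cv2.imread('pics/top0.png')[80:280,160:400]
cv2.imwrite('pics/s1.png',cv2.resize(a,None,fx=3,fy=3,interpolation=2));cv2.imwrite('pics/t1.png',cv2.resize(b,None,fx=3,fy=3,interpolation=2))
E
```

```text
(no output)
```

View pics/s1.png

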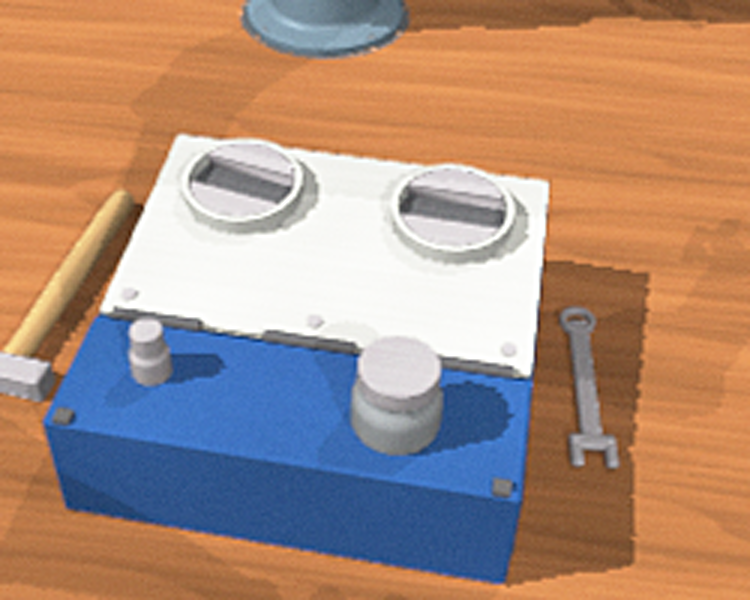

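View pics/t1.png

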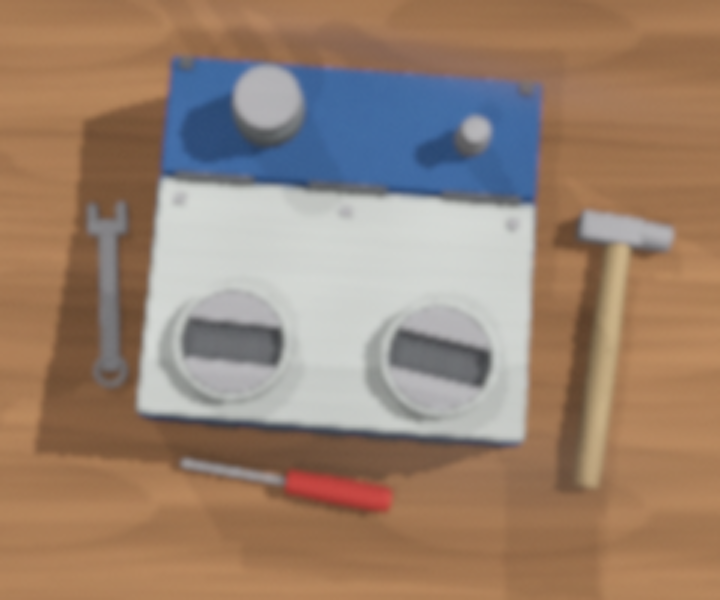

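View pics/scene0.png

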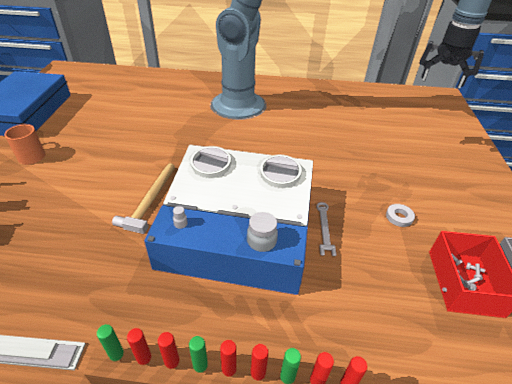

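```bash
cat > fit.py <<'E'
from h import *
from scipy.optimize import least_squares
def proj(n,P,prm=None):
    p=prm or camera_params(n); K=np.array(p['K']);T=np.array(p['camera_from_world'])
    q=(T[:3,:3]@np.array(P).T).T+T[:3,3]; q=q@K.T; return q[:,:2]/q[:,2:]
def hat(r,yy,h,th): # r in front of the hinge, h above hinge line (at z=.1)
    c,s=np.cos(th),np.sin(th)
    return [.105-r*c+h*s*1, yy, .1+r*s+h*c]
def pts(v,loc):
    x,y,a=v; c,s=np.cos(a),np.sin(a); L=np.array(loc)
    return np.c_[x+c*L[:,0]-s*L[:,1], y+s*L[:,0]+c*L[:,1], L[:,2]]
def model(th):
    return [[.219,.17,.108],[.219,-.17,.108],hat(.214,.168,.008,th),hat(.214,-.168,.008,th),hat(.15,.09,.012,th),hat(.15,-.09,.012,th)]
E
python3 - <<'E'
from fit import *
o={'top':np.array([[172,57],[541,84],[139,412],[523,441],[232,342],[440,358]])/3+[160,80],
'scene':np.array([[524,493],[47,418],[549,181],[178,136],[452,210],[241,183]])/3+[130,100]}
pr={n:camera_params(n) for n in o}
f=lambda v:np.concatenate([(proj(n,pts(v[:3],model(v[3])),pr[n])-o[n]).ravel() for n in o])
s=least_squares(f,[.6,0,0,.09])
print(s.x, np.round(s.fun.reshape(2,6,2),1).tolist())
print(pts(s.x[:3],model(s.x[3]))[4:])
E
```

```text
[ 0.5719044   0.08805801 -0.06140067  0.08027944] [[[-1.1, -0.4], [0.1, -0.9], [-0.7, 0.2], [0.1, -0.1], [0.1, 1.3], [-0.8, 0.9]], [[0.2, 0.5], [-1.8, -0.1], [-0.5, -1.0], [-0.2, -1.3], [-0.4, 1.2], [0.7, 1.2]]]
[[0.53395448 0.18056101 0.12399034]
 [0.5229093  0.00090021 0.12399034]]
```

```bash
cat >> h.py <<'E'
def Q(phi): return [np.cos(phi/2),np.sin(phi/2),0,0]
E
python3 - <<'E'
from h import *
t=read_time_s()
move_ptp([.5,.09,.30],Q(3.08)); print(read_time_s()-t, read_qpos()); t=read_time_s()
move_gripper(0,40); print(read_time_s()-t, read_finger_gap())
import json
p=camera_params('wrist'); save('wrist','w1.png')
json.dump({k:np.array(v).tolist() for k,v in p.items() if k in('K','camera_from_world')},open('w1.json','w'))
for n in ['cam_left_slot','cam_right_slot','panel_front']: print(n,tip_of('wrist',n))
print(read_eef_pos(),read_ft_force(),read_time_s())
E
```

```text
2.125 [-0.73704498  0.0388088   0.49214425  1.85988354 -0.01951134  1.2477128
  1.27260468]
0.7667000000000002 8.518549417455016e-05
cam_left_slot [{'at': [339.3, 202.2], 'confidence': 0.97}, {'at': [285.1, 98.3], 'confidence': 0.64}]
cam_right_slot [{'at': [178.8, 199.5], 'confidence': 0.78}]
panel_front [{'at': [259.2, 145.3], 'confidence': 0.96}]
[0.50000115 0.08998762 0.30001614] [0.136182   0.35656518 0.0226182 ] 3.8417
```

View pics/w1.png

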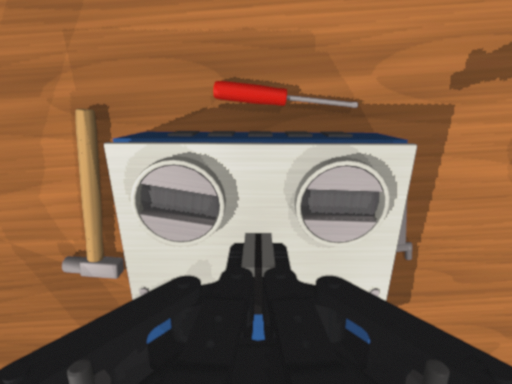

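```bash
python3 - <<'E'
from fit import *
import json
w=cv2.imread('pics/w1.png')
cv2.imwrite('pics/w1z.png',cv2.resize(w[130:260,95:425],None,fx=2.4,fy=2.4,interpolation=2))
o={'top':np.array([[172,57],[541,84],[139,412],[523,441],[232,342],[440,358]])/3+[160,80],
'scene':np.array([[524,493],[47,418],[549,181],[178,136],[452,210],[241,183]])/3+[130,100]}
pr={n:camera_params(n) for n in o}; pw={k:np.array(v) for k,v in json.load(open('w1.json')).items()}
ow=np.array([[415,145],[105,144],[342,201.5],[180,201],[339.3,202.2],[178.8,199.5]])
def mw(th): m=model(th); return m[2:4]+[hat(.15,.09,.026,th),hat(.15,-.09,.026,th)]+m[4:]
f1=lambda v:np.concatenate([(proj(n,pts(v[:3],model(v[3])),pr[n])-o[n]).ravel() for n in o])
f2=lambda v:(proj('wrist',pts(v[:3],mw(v[3])),pw)-ow).ravel()
for nm,f in [('w',f2),('all',lambda v:np.r_[f1(v),1.5*f2(v)])]:
    s=least_squares(f,[.57,.09,-.06,.085]); print(nm,s.x,np.round(f2(s.x).reshape(-1,2),1).tolist(),np.round(f1(s.x).reshape(-1,2),1).tolist())
    print(pts(s.x[:3],model(s.x[3]))[4:].tolist(), pts(s.x[:3],model(0))[4:].tolist())
E
```

```text
w [ 0.57616501  0.08680457 -0.06692574  0.06191043] [[-0.1, -1.1], [0.5, -1.7], [-0.4, 2.9], [-1.7, 2.6], [-0.9, -2.4], [2.6, -0.4]] [[-0.1, -2.2], [1.0, -2.0], [-0.2, -1.5], [0.1, -1.2], [0.6, -0.2], [-0.5, -0.3], [-1.1, 2.5], [-3.4, 0.9], [-0.9, 1.3], [-0.5, 0.5], [-1.0, 3.1], [0.1, 2.8]]
[[0.5383120917919244, 0.17954362883636976, 0.12125764267398353], [0.5262744497602603, -5.3406702409455886e-05, 0.12125764267398353]] [[0.5372845708740052, 0.179612499288228, 0.112], [0.525246928842341, 1.546374944880191e-05, 0.112]]
all [ 0.57524374  0.08713179 -0.06463451  0.06983754] [[0.9, -2.0], [-0.3, -1.9], [0.1, 2.5], [-1.8, 2.5], [-0.4, -2.9], [2.4, -0.6]] [[-0.4, -1.7], [0.7, -1.9], [-0.3, -1.1], [0.1, -1.0], [0.4, 0.1], [-0.6, -0.1], [-0.7, 2.0], [-2.9, 0.8], [-0.8, 0.5], [-0.5, -0.1], [-0.8, 2.5], [0.2, 2.4]]
[[0.5373512611821597, 0.17977268411397523, 0.12243786537406866], [0.5257251483768696, 0.00014853901917270818, 0.12243786537406866]] [[0.5361507563407311, 0.17985038638892484, 0.112], [0.5245246435354409, 0.00022624129412232574, 0.112]]
```

View pics/w1z.png

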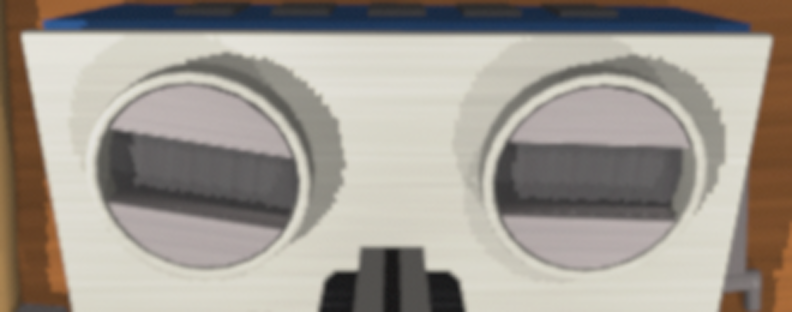

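```bash
python3 - <<'E'
from fit import *
import json
o={'top':np.array([[172,57],[541,84],[139,412],[523,441]])/3+[160,80],
'scene':np.array([[524,493],[47,418],[549,181],[178,136]])/3+[130,100]}
pr={n:camera_params(n) for n in o}; pw={k:np.array(v) for k,v in json.load(open('w1.json')).items()}
ow=np.array([[415,145],[105,144],[342.7,203.7],[179.2,203.1]])
# rim centres: top: crop coords ; scene
rim={'top':np.array([[231,345],[439,360]])/3+[160,80],'scene':np.array([[453,207],[242,181]])/3+[130,100]}
def mr(th): return [hat(.15,.09,.026,th),hat(.15,-.09,.026,th)]
f1=lambda v:np.concatenate([(proj(n,pts(v[:3],model(v[3])[:4]+mr(v[3])),pr[n])-np.r_[o[n],rim[n]]).ravel() for n in o])
f2=lambda v:(proj('wrist',pts(v[:3],model(v[3])[2:4]+mr(v[3])),pw)-ow).ravel()
for nm,f in [('w',f2),('all',lambda v:np.r_[f1(v),1.5*f2(v)])]:
    s=least_squares(f,[.57,.09,-.06,.085]); print(nm,s.x,np.round(f2(s.x).reshape(-1,2),1).tolist(),np.round(f1(s.x).reshape(-1,2),1).tolist())
    print(pts(s.x[:3],model(s.x[3]))[4:].tolist(), pts(s.x[:3],model(0))[4:].tolist())
v=s.x
# slot angle: rim-level slot edges in wrist image, backproject to rim plane
K=pw['K'];T=pw['camera_from_world']
def back(px,z):
    d=T[:3,:3].T@np.linalg.solve(K,[*px,1]); c=-T[:3,:3].T@T[:3,3]; return (c+d*(z-c[2])/d[2])[:2]
for nm,es in {'L':[((514,143),(682,148)),((500,215),(675,219))],'R':[((112,129),(294,158)),((108,203),(283,228))]}.items():
    for a,b in es:
        A,B=[back(np.array(p)/2.4+[95,130],.137) for p in(a,b)]
        d=A-B if A[1]>B[1] else B-A
        ang=np.arctan2(d[1],d[0]); print(nm,'slot ang',ang,'theta',v[2]+np.pi/2-ang, A,B)
E
```

```text
w [ 0.57662912  0.08735156 -0.0642549   0.0624872 ] [[0.2, -1.1], [0.8, -0.9], [-0.7, 0.9], [-0.4, 1.1]] [[-0.5, -2.2], [0.6, -2.4], [-0.3, -1.6], [-0.0, -1.5], [0.4, -2.2], [0.1, -2.0], [-0.5, 2.6], [-3.0, 1.3], [-0.8, 1.2], [-0.5, 0.6], [-0.7, 0.1], [-0.5, -0.4]]
[[0.5385409126946915, 0.17998839866553512, 0.12134356132783004], [0.5269829871540156, 0.00035985316901279707, 0.12134356132783004]] [[0.5375009512092912, 0.180055313405507, 0.112], [0.5259430256686153, 0.00042676790898467376, 0.112]]
all [ 0.57568405  0.08766994 -0.06283851  0.06639659] [[0.9, -2.0], [0.5, -1.4], [-0.3, 0.2], [-0.4, 0.7]] [[-0.8, -1.8], [0.4, -2.1], [-0.4, -1.1], [-0.0, -1.3], [0.3, -1.8], [0.1, -1.8], [-0.2, 2.1], [-2.6, 1.1], [-0.7, 0.7], [-0.5, 0.2], [-0.6, -0.3], [-0.3, -0.7]]
[[0.5375490811068792, 0.18024742889513592, 0.1219257317079337], [0.5262455917118772, 0.0006026930204182379, 0.1219257317079337]] [[0.536424614369622, 0.18031818186085868, 0.112], [0.52512112497462, 0.0006734459861410108, 0.112]]
L slot ang 1.478234062139475 theta 0.029723754670083702 [0.51948318 0.14370598] [0.52650405 0.21933948]
L slot ang 1.4846262791699527 theta 0.023331537639605937 [0.55377874 0.13675577] [0.56078662 0.21788055]
R slot ang 1.3431558911741066 theta 0.16480192563545204 [ 0.50186948 -0.03582858] [0.52039401 0.04413719]
R slot ang 1.3556712016928036 theta 0.152286615116755 [ 0.5366888  -0.04367942] [0.55401794 0.03562788]
```

```bash
python3 - <<'E'
from h import *
for c in [(.5375,.18),(.526,.0006)]:
  for sgn in (1,-1):
    for th in (0,.8,1.6):
      a=-.063+np.pi/2-th
      for k in (0,np.pi):
        q=inverse_kinematics([c[0]+sgn*.026*np.cos(a),c[1]+sgn*.026*np.sin(a),.13],Q(a+np.pi/2-k))
        print(c,sgn,th,k>0,None if q is None else np.round(q,2))
E
```

```text
(0.5375, 0.18) 1 0 False [-0.79  0.37  0.42  1.87 -0.18  0.94  1.22]
(0.5375, 0.18) 1 0 True [-1.4   0.85  1.37  1.9  -0.91  1.21 -1.33]
(0.5375, 0.18) 1 0.8 False [-0.78  0.4   0.46  1.84 -0.21  0.95  0.47]
(0.5375, 0.18) 1 0.8 True [-1.35  0.88  1.37  1.86 -0.93  1.23 -2.1 ]
(0.5375, 0.18) 1 1.6 False [-0.82  0.41  0.55  1.85 -0.26  0.95 -0.25]
(0.5375, 0.18) 1 1.6 True [-0.66  0.39  0.34  1.84 -0.16  0.94  2.8 ]
(0.5375, 0.18) -1 0 False [-0.74  0.34  0.45  1.92 -0.18  0.92  1.31]
(0.5375, 0.18) -1 0 True [-1.34  0.8   1.38  1.94 -0.87  1.18 -1.26]
(0.5375, 0.18) -1 0.8 False [-0.78  0.31  0.46  1.96 -0.17  0.91  0.48]
(0.5375, 0.18) -1 0.8 True [-1.4   0.77  1.38  1.98 -0.84  1.15 -2.09]
(0.5375, 0.18) -1 1.6 False [-0.86  0.32  0.51  1.96 -0.19  0.91 -0.34]
(0.5375, 0.18) -1 1.6 True [-0.72  0.3   0.35  1.95 -0.13  0.91  2.74]
(0.526, 0.0006) 1 0 False [-0.61  0.29  0.55  2.   -0.19  0.9   1.55]
(0.526, 0.0006) 1 0 True [-1.17  0.73  1.38  2.01 -0.81  1.12 -1.05]
(0.526, 0.0006) 1 0.8 False [-0.6   0.33  0.58  1.95 -0.23  0.92  0.8 ]
(0.526, 0.0006) 1 0.8 True [-1.12  0.78  1.38  1.97 -0.85  1.16 -1.82]
(0.526, 0.0006) 1 1.6 False [-0.62  0.36  0.65  1.94 -0.27  0.93  0.07]
(0.526, 0.0006) 1 1.6 True [ 0.61  0.43 -0.82  1.89  0.37  0.99  2.68]
(0.526, 0.0006) -1 0 False [-0.55  0.29  0.59  2.   -0.21  0.9   1.66]
(0.526, 0.0006) -1 0 True [-1.07  0.72  1.38  2.02 -0.8   1.12 -0.96]
(0.526, 0.0006) -1 0.8 False [-0.59  0.25  0.61  2.05 -0.19  0.89  0.83]
(0.526, 0.0006) -1 0.8 True [-1.12  0.66  1.39  2.06 -0.75  1.08 -1.8 ]
(0.526, 0.0006) -1 1.6 False [-0.65  0.24  0.63  2.06 -0.18  0.89 -0.01]
(0.526, 0.0006) -1 1.6 True [ 0.64  0.32 -0.82  2.01  0.29  0.93  2.72]
```

```bash
python3 - <<'E'
from h import *
c=np.array([.5375,.18]); th=.027; a=-.063+np.pi/2-th; r=-.026
p=c+r*np.array([np.cos(a),np.sin(a)]); q=Q(a+np.pi/2)
move_ptp([*p,.19],q); print(read_time_s())
movel([*p,.146],q); print(read_time_s(),read_ft_force())
for z in (.140,.136,.133,.131,.129):
    movel([*p,z],q,speed=.05); f=read_ft_force(); print(z,read_eef_pos(),np.round(f,1),round(read_time_s(),2))
    if f[2]>12: break
E
```

```text
4.4333
4.875 [ 0.6688493  -0.51606419  0.07304361]
0.14 [0.53554631 0.15419618 0.14066301] [-0.2  0.  -0. ] 5.14
0.136 [0.53491013 0.15412099 0.1357501 ] [0.5 1.4 0.4] 5.39
0.133 [0.53488665 0.15403226 0.1326636 ] [-0.5 -0.1  0.3] 5.64
0.131 [0.53502853 0.15406484 0.13082346] [-0.3  0.4 -0.1] 5.89
0.129 [0.53503887 0.15403973 0.12884118] [ 0.2 -0.3 -0.5] 6.14
```

```bash
python3 - <<'E'
from h import *
a=save('wrist','w2.png'); b=save('scene','s2.png')
cv2.imwrite('pics/s2z.png',cv2.resize(b[90:240,160:350],None,fx=4,fy=4,interpolation=2)[:,:,::-1])
E
```

```text
(no output)
```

View pics/w2.png

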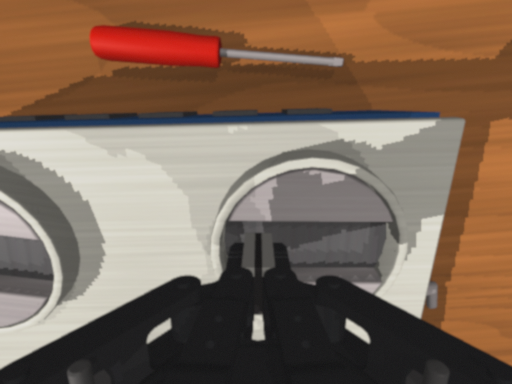

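View pics/s2z.png

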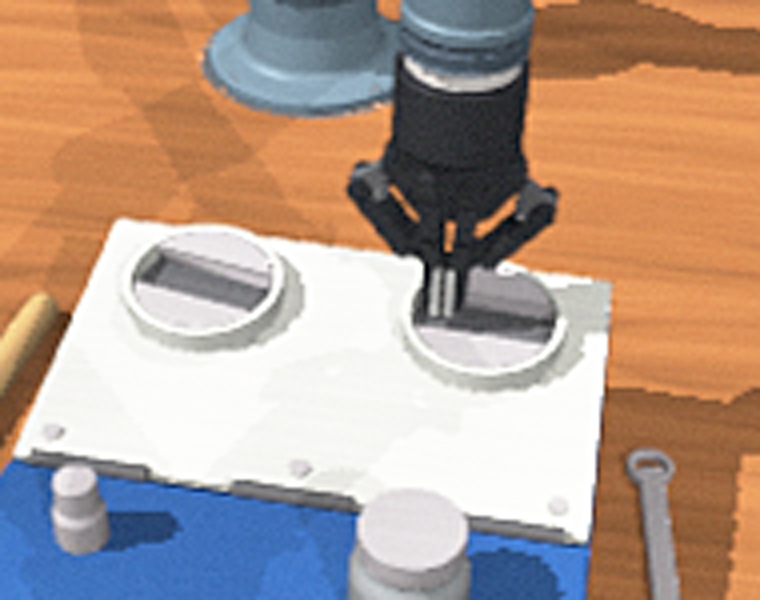

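```bash
python3 - <<'E'
from h import *
p=read_eef_pos(); q=read_tcp_rot()
for z in np.arange(.126,.105,-.003):
    movel([p[0],p[1],z],q,speed=.06); f=read_ft_force(); print(round(z,4),np.round(read_eef_pos(),4),np.round(f,1),round(read_time_s(),2))
    if f[2]>3: break
save('wrist','w3.png')
E
```

```text
0.126 [0.5349 0.1541 0.1257] [ 0.9  1.  -0.3] 6.49
0.123 [0.5349 0.154  0.1227] [-0.2 -0.5  0.1] 6.74
0.12 [0.5349 0.1541 0.1197] [-0.8  1.   0.2] 6.99
0.117 [0.5352 0.1541 0.1169] [-0.3 -0.5  0.5] 7.24
0.114 [0.5353 0.1542 0.114 ] [0.4 0.1 0.8] 7.49
0.111 [0.5353 0.1543 0.111 ] [-0.8  0.9  2.5] 7.74
0.108 [0.5352 0.1543 0.108 ] [-1.   0.8  3.2] 7.99
```

View pics/w3.png

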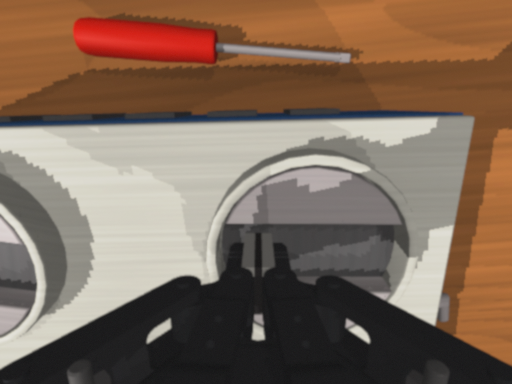

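```bash
python3 - <<'E'
from h import *
p=read_eef_pos(); q=read_tcp_rot()
for z in np.arange(.1065,.098,-.0015):
    movel([p[0],p[1],z],q,speed=.06); f=read_ft_force(); print(round(z,4),np.round(read_eef_pos(),4),np.round(f,1),np.round(read_ft_torque(),2),round(read_time_s(),2))
    if f[2]>9: break
b=save('scene','s3.png')
cv2.imwrite('pics/s3z.png',cv2.resize(b[90:240,160:350],None,fx=4,fy=4,interpolation=2)[:,:,::-1])
E
```

```text
0.1065 [0.5351 0.1543 0.1065] [-1.8  1.2  3.1] [ 0.13  0.25 -0.01] 8.29
0.105 [0.5349 0.1543 0.1049] [-2.   0.3  4. ] [ 0.08  0.39 -0.03] 8.54
0.1035 [0.5352 0.1543 0.1045] [-2.6 -0.7  9.3] [-0.08  0.82  0.06] 8.79
```

View pics/s3z.png

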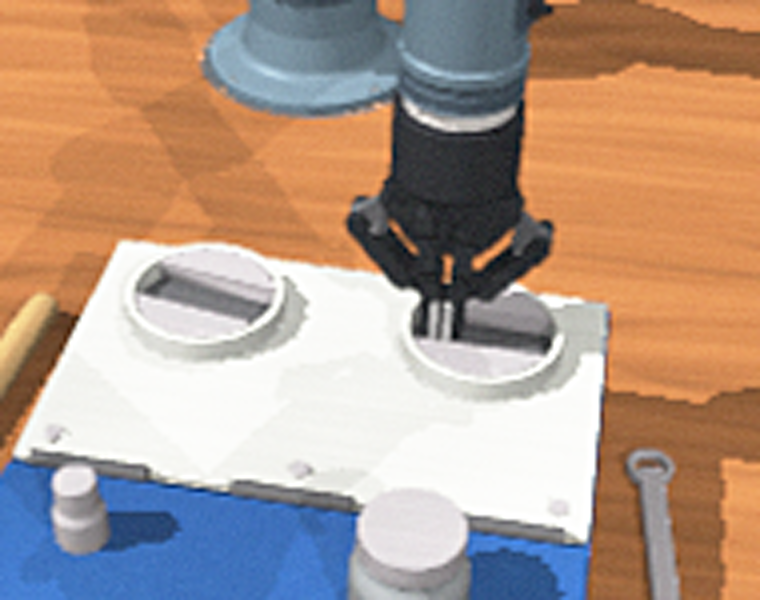

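```bash
cat >> h.py <<'E'
def arc(c,th0,th1,z,r=-.026,n=8,yaw=-.063,lim=28,zmin=5,zmax=22):
    for th in np.linspace(th0,th1,n+1)[1:]:
        a=yaw+np.pi/2-th; d=np.array([np.cos(a),np.sin(a)])
        movel([*(np.array(c)+r*d),z],Q(a+np.pi/2),speed=.06)
        f=read_ft_force(); e=read_eef_pos()
        t=np.array([d[1],-d[0]])*np.sign(r)  # push direction (clockwise)
        rr=(np.array(e[:2])-c)
        ang=yaw+np.pi/2-np.arctan2(rr[1]*np.sign(r),rr[0]*np.sign(r))
        print('th %.2f act %.2f r %.1f z %.4f fz %.1f resist %.1f radial %.1f cmdz %.4f t %.2f'%(th,ang,1000*np.hypot(*rr),e[2],f[2],-f[:2]@t,f[:2]@d,z,read_time_s()))
        if np.hypot(*f[:2])>lim: print('LIM'); break
        if f[2]<zmin+3: z-=.0008
        elif f[2]>zmax-6: z+=.0006
    return th,z
E
python3 - <<'E'
from h import *
th,z=arc([.5375,.18],.027,.627,.1028,n=3)
th,z=arc([.5375,.18],th,1.5,z,n=5)
save('wrist','w4.png')
E
```

```text
th 0.23 act 0.09 r 25.6 z 0.1046 fz 7.2 resist 1.7 radial 0.7 cmdz 0.1028 t 9.19
th 0.43 act 0.24 r 25.4 z 0.1045 fz 9.0 resist 2.6 radial -1.3 cmdz 0.1020 t 9.54
th 0.63 act 0.43 r 25.1 z 0.1045 fz 9.9 resist 3.1 radial -1.3 cmdz 0.1020 t 9.89
th 0.80 act 0.60 r 24.8 z 0.1045 fz 9.8 resist 4.1 radial -0.7 cmdz 0.1020 t 10.22
th 0.98 act 0.78 r 24.6 z 0.1044 fz 10.8 resist 5.0 radial -1.1 cmdz 0.1020 t 10.54
th 1.15 act 0.97 r 24.4 z 0.1044 fz 13.7 resist 5.4 radial -3.0 cmdz 0.1020 t 10.87
th 1.33 act 1.16 r 24.3 z 0.1043 fz 15.4 resist 6.2 radial -4.0 cmdz 0.1020 t 11.19
th 1.50 act 1.35 r 24.0 z 0.1044 fz 17.3 resist 4.3 radial -4.0 cmdz 0.1020 t 11.52
```

View pics/w4.png

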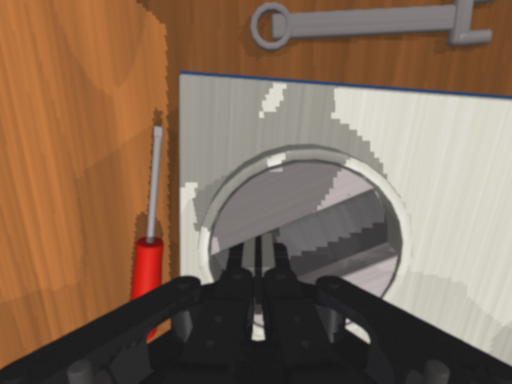

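```bash
python3 - <<'E'
from h import *
th,z=arc([.5375,.18],1.5,2.1,.1022,n=5,lim=16)
save('wrist','w5.png')
print(th,z)
E
```

```text
th 1.62 act 1.50 r 23.8 z 0.1044 fz 15.7 resist 5.3 radial -2.4 cmdz 0.1022 t 11.83
th 1.74 act 1.64 r 23.5 z 0.1044 fz 15.1 resist 4.0 radial -2.7 cmdz 0.1022 t 12.10
th 1.86 act 1.78 r 23.2 z 0.1044 fz 15.7 resist 6.1 radial -1.9 cmdz 0.1022 t 12.37
th 1.98 act 1.84 r 23.4 z 0.1044 fz 18.6 resist 8.3 radial -1.2 cmdz 0.1022 t 12.63
th 2.10 act 1.84 r 23.5 z 0.1043 fz 20.3 resist 12.5 radial -2.3 cmdz 0.1028 t 12.90
2.1 0.1034
```

View pics/w5.png

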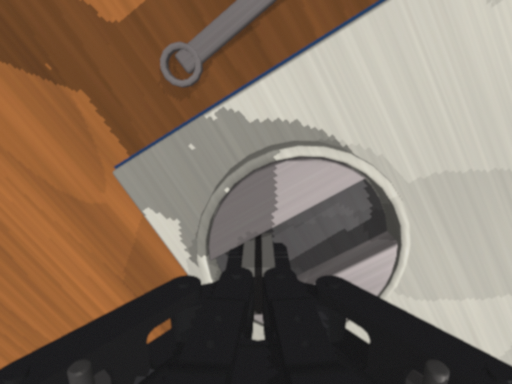

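```bash
python3 - <<'E'
from h import *
import json
th,z=arc([.5375,.18],2.1,1.85,.1034,n=1)
e=read_eef_pos(); movel([e[0],e[1],.15],speed=.15); print(read_ft_force(),read_time_s())
move_ptp([.50,.09,.30],Q(2.9)); 
p=camera_params('wrist'); save('wrist','w6.png')
json.dump({k:np.array(v).tolist() for k,v in p.items() if k in('K','camera_from_world')},open('w6.json','w'))
b=save('scene','s6.png'); print(read_time_s())
cv2.imwrite('pics/s6z.png',cv2.resize(b[90:240,160:350],None,fx=4,fy=4,interpolation=2)[:,:,::-1])
E
```

```text
th 1.85 act 1.81 r 23.2 z 0.1045 fz 7.3 resist 2.2 radial 2.9 cmdz 0.1034 t 13.35
[-0.61659986 -0.70758444 -0.69969657] 13.8083
15.3083
```

View pics/w6.png

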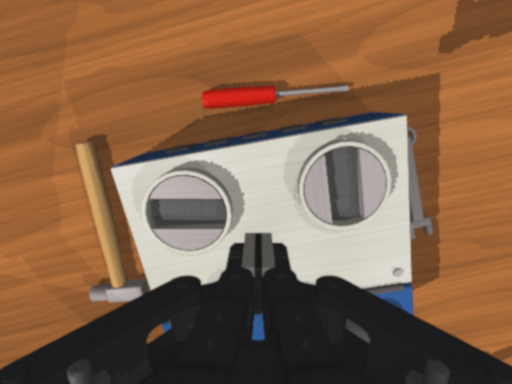

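View pics/s6z.png

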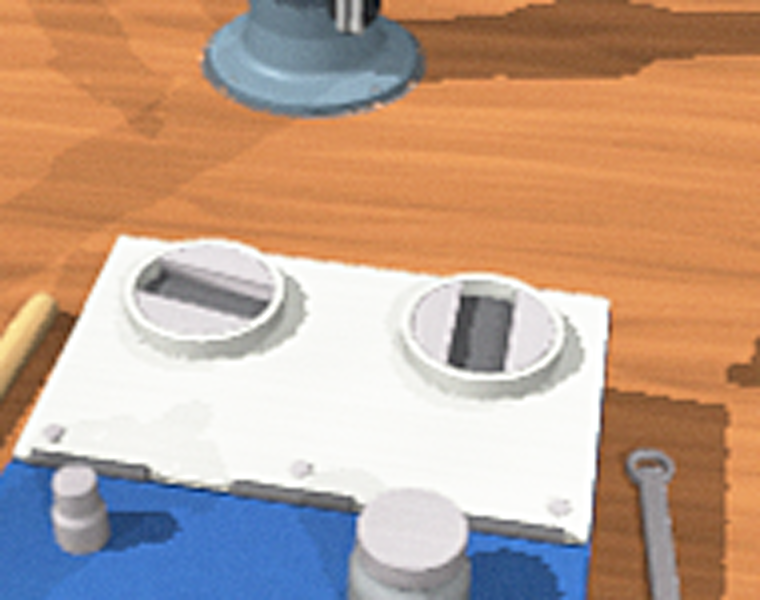

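```bash
python3 - <<'E'
import cv2
w=cv2.imread('pics/w6.png'); cv2.imwrite('pics/w6z.png',cv2.resize(w[100:300,110:420],None,fx=2.5,fy=2.5,interpolation=2))
E
```

```text
(no output)
```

View pics/w6z.png

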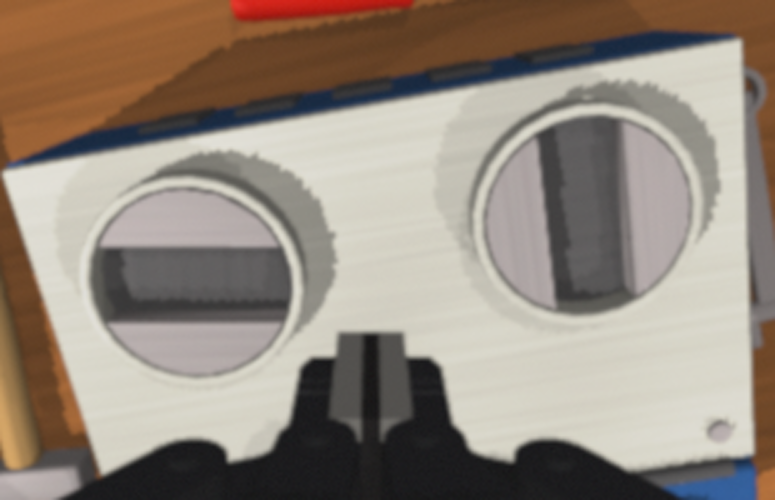

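```bash
cat > ang.py <<'E'
import json,numpy as np
def ang(js,off,s,segs):
    pw={k:np.array(v) for k,v in json.load(open(js)).items()}; K=pw['K'];T=pw['camera_from_world']
    def back(px,z):
        d=T[:3,:3].T@np.linalg.solve(K,[*px,1]); c=-T[:3,:3].T@T[:3,3]; return (c+d*(z-c[2])/d[2])[:2]
    for nm,(a,b,z) in segs.items():
        A,B=[back(np.array(p)/s+off,z) for p in(a,b)]; d=B-A
        an=np.arctan2(d[1],d[0]); print(nm,'ang %.3f'%((an+np.pi/2)%np.pi-np.pi/2),A.round(4),B.round(4))
E
python3 - <<'E'
from ang import *
ang('w6.json',[110,100],2.5,{'L1':((540,130),(557,305),.128),'L2':((619,122),(634,298),.128),'edgeL':((742,40),(752,455),.110),'front':((5,170),(742,40),.111),
'R1':((107,247),(277,246),.128),'R2':((110,322),(283,321),.128)})
E
```

```text
L1 ang -0.082 [0.4938 0.1661] [0.5746 0.1594]
L2 ang -0.065 [0.4985 0.1994] [0.5797 0.1941]
edgeL ang -0.079 [0.4796 0.262 ] [0.6882 0.2455]
front ang 1.502 [ 0.4567 -0.0715] [0.4795 0.2616]
R1 ang 1.336 [ 0.4991 -0.0312] [0.5168 0.0428]
R2 ang 1.336 [ 0.5337 -0.042 ] [0.5523 0.0356]
```

```bash
python3 - <<'E'
from h import *
c=np.array([.5258,.0004]); th=.165; a=-.066+np.pi/2-th; r=-.026
p=c+r*np.array([np.cos(a),np.sin(a)]); q=Q(a+np.pi/2)
move_ptp([*p,.16],q)
movel([*p,.118],q)
for z in (.112,.109,.107,.1055,.104,.1028,.1018):
    movel([*p,z],q,speed=.05); f=read_ft_force(); print(z,np.round(read_eef_pos(),4),np.round(f,1),round(read_time_s(),2))
    if f[2]>9: break
if f[2]>9:
    th,z=arc(c,th,.965,z,n=4,yaw=-.066)
    save('wrist','w7.png')
E
```

```text
0.112 [ 0.5202 -0.0247  0.1125] [ 0.1 -0.9 -0.1] 16.77
0.109 [ 0.5198 -0.025   0.109 ] [ 0.4 -0.8  0.7] 17.02
0.107 [ 0.5203 -0.0251  0.1074] [0.3 0.9 2.6] 17.27
0.1055 [ 0.5202 -0.025   0.1057] [-0.  -0.4  3.2] 17.52
0.104 [ 0.5201 -0.025   0.1045] [-1.5  0.6  7. ] 17.77
0.1028 [ 0.5204 -0.025   0.1044] [-4.6 -0.6 14. ] 18.02
th 0.36 act 0.24 r 25.7 z 0.1045 fz 8.5 resist 2.2 radial -1.2 cmdz 0.1028 t 18.37
th 0.56 act 0.42 r 25.4 z 0.1045 fz 6.9 resist 3.0 radial -0.6 cmdz 0.1028 t 18.72
th 0.77 act 0.59 r 25.2 z 0.1044 fz 12.0 resist 2.8 radial -1.4 cmdz 0.1020 t 19.07
th 0.96 act 0.78 r 25.1 z 0.1044 fz 12.2 resist 4.3 radial -1.4 cmdz 0.1020 t 19.42
```

View pics/w7.png

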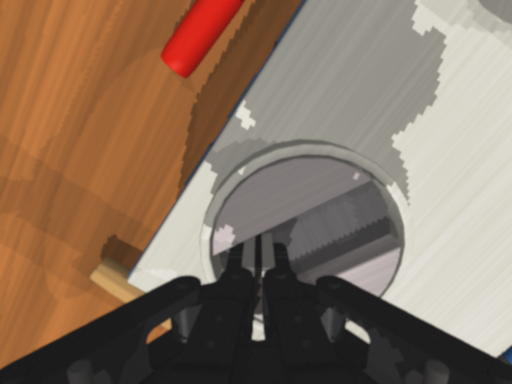

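The right dial follows the tip: in the image the slot runs from (230,250) to (385,200). I'll continue to the stop.

```bash
python3 - <<'E'
from h import *
import json
c=np.array([.5258,.0004])
th,z=arc(c,.965,1.7,.1021,n=4,yaw=-.066)
th,z=arc(c,th,2.15,z,n=4,yaw=-.066,lim=13)
th,z=arc(c,th,th-.22,z,n=1,yaw=-.066)
e=read_eef_pos(); movel([e[0],e[1],.15],speed=.15)
move_ptp([.50,.09,.30],Q(2.9)); 
p=camera_params('wrist'); w=save('wrist','w8.png')
json.dump({k:np.array(v).tolist() for k,v in p.items() if k in('K','camera_from_world')},open('w8.json','w'))
b=save('scene','s8.png'); print(read_time_s(),read_ft_force())
cv2.imwrite('pics/w8z.png',cv2.resize(w[100:300,110:420],None,fx=2.5,fy=2.5,interpolation=2)[:,:,::-1])
E
```

```text
th 1.15 act 0.96 r 25.1 z 0.1044 fz 13.4 resist 4.7 radial -2.9 cmdz 0.1021 t 19.80
th 1.33 act 1.16 r 25.0 z 0.1044 fz 16.3 resist 5.2 radial -3.3 cmdz 0.1021 t 20.13
th 1.52 act 1.37 r 24.8 z 0.1044 fz 12.7 resist 4.5 radial -1.5 cmdz 0.1027 t 20.47
th 1.70 act 1.57 r 24.5 z 0.1044 fz 13.7 resist 4.4 radial -2.4 cmdz 0.1027 t 20.80
th 1.81 act 1.70 r 24.2 z 0.1044 fz 13.6 resist 4.4 radial -2.4 cmdz 0.1027 t 21.06
th 1.92 act 1.81 r 24.1 z 0.1044 fz 14.7 resist 4.5 radial -1.8 cmdz 0.1027 t 21.32
th 2.04 act 1.82 r 24.3 z 0.1044 fz 15.7 resist 9.6 radial -1.7 cmdz 0.1027 t 21.57
th 2.15 act 1.82 r 24.5 z 0.1043 fz 19.5 resist 13.0 radial -1.0 cmdz 0.1027 t 21.83
LIM
th 1.93 act 1.81 r 23.0 z 0.1045 fz 10.2 resist 5.7 radial 0.7 cmdz 0.1027 t 22.20
23.825 [-0.80182288 -1.41382763  0.59832015]
```

View pics/w8z.png

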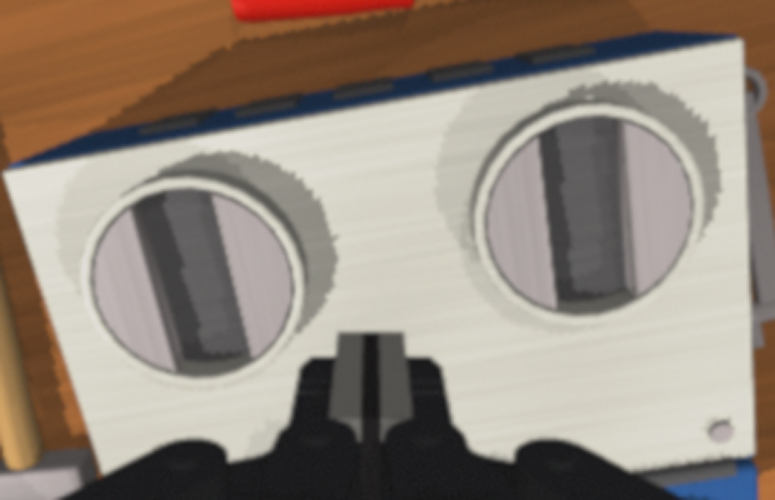

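View pics/s8.png

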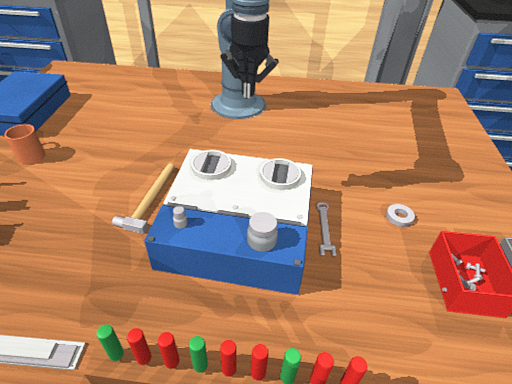

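```bash
python3 - <<'E'
from ang import *
ang('w8.json',[110,100],2.5,{'R1':((133,205),(176,368),.128),'R2':((210,193),(250,355),.128),'edgeR':((5,175),(100,470),.11),'L1':((540,130),(557,305),.128),'L2':((619,122),(634,298),.128)})
from bench import *
sign_off(); print(read_time_s())
E
```

```text
R1 ang -0.076 [ 0.4831 -0.014 ] [ 0.5627 -0.0201]
R2 ang -0.063 [0.486  0.0205] [0.5646 0.0156]
edgeR ang -0.064 [ 0.4584 -0.0732] [ 0.6159 -0.0833]
L1 ang -0.083 [0.4935 0.1657] [0.5743 0.1589]
L2 ang -0.066 [0.4982 0.199 ] [0.5793 0.1936]
the job is handed in; nothing more can be done
the job is handed in; nothing more can be done
```

I pressed the hatch fully down at each fastener (10–20 N), turned the left and then the right one clockwise until they stalled at their stops, and handed the job in at about 24 s.

- **Fasteners:** The last wrist picture shows both slots fore-and-aft. Their measured directions are −0.063 to −0.083 rad against a unit direction of about −0.065 rad, so both stand within roughly 0.02 rad of the locked stop.
- **Hatch:** It stayed visibly down after the gripper was lifted clear. I did not measure the hinge angle as a number.
- **Bystanders:** Everything lying around looked unmoved in the pictures. I checked this by eye only.
- **One disagreement:** The hard stop came at a TCP height of 104.5 mm, not the 131 mm that 19 mm of fingertip ahead of the TCP would give. I found contact by force instead.
- **Initial hatch angle:** My picture fits gave 0.06–0.08 rad, slightly under the stated 0.09.

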